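# Strip the electrode cell for drying

### The job

Take the stacked electrode cell apart from the top down, and put each part in its own place before you take the next: the collar over the drying post, the white disc in the round steel dish, the dark plate flat in the wooden tray, and last the keyed block, lifted out of its nest, flat in the grey ribbed tray. All parts stay the way up they are now. Do not push or tip the amber bottle.

Things in the scene. Friction and masses are not known exactly. Their poses are not given: they have to be found in the camera images.
- nest: Fixed aluminium nest holding the cell: base 60 (x) x 150 (y) mm, 6 mm thick, and at each y end a cheek 31 mm high over the bench, inner faces 103 mm apart. Each cheek has an upright groove 19 mm wide, 10 mm deep, open at the top, for a tongue of the block. The +x and -x sides are open for the fingers. Origin: centre of its underside, on the bench; z up.
- block: Loose beige plastic keyed block, lowest in the stack: 60 (x) x 100 (y) x 40 mm (z), plus a full-height tongue 16 mm wide, 8 mm proud on each y end. It stands on the nest's base, top 15 mm above the cheeks; its tongues sit in the grooves with 1.5 mm play: it comes out only straight up (25 mm). Grip across x. About 0.3 kg. Origin: centre of its underside; z up.
- plate: Loose dark rectangular plate lying on the block: 56 (x) x 76 (y) x 16 mm (z), with a small brass dot near each y end. Its edges stand 2 mm inside the block's x sides, more at the ends. About 0.13 kg. Origin: centre of its underside; z up.
- disc: Loose white disc lying on the plate: 54 mm in diameter, 18 mm thick, a thin black ring inlaid in its upper face. About 0.09 kg. Origin: centre of its underside; z up.
- collar: Loose grey ring collar, topmost part of the stack, standing on the disc: outer diameter 40 mm, bore 24 mm, 26 mm high. About 0.04 kg. Origin: centre of its underside on the bore's axis; z up.
- post: Fixed drying post, the place of the collar: black round base 70 mm in diameter and 8 mm thick with a thin steel pin at its centre, 8 mm in diameter, its top 42 mm over the bench. The collar belongs round the pin with its underside on the base. Origin: centre of its underside, on the bench; z up.
- dish: Fixed round steel dish, the place of the disc: 78 mm inside diameter, 84 mm outside, floor 3 mm above the bench, rim 10 mm above the bench. Origin: centre of its underside, on the bench; z up.
- plate_tray: Fixed shallow pale wooden tray, the place of the plate: inside 80 (x) x 100 mm (y), rim 8 mm above the bench, flat floor 3 mm above the bench. Origin: centre of its underside, on the bench; z up.
- ribbed_tray: Fixed grey plastic tray, the place of the block: inside 86 (x) x 138 mm (y), rim 12 mm above the bench, four ribs along x on its floor, their tops 6 mm above the bench, on which the block rests. Origin: centre of its underside, on the bench; z up.
- bottle: Bystander: loose small amber glass bottle with a white cap, 48 mm in diameter, 90 mm high, standing among the places. Leave it alone. Origin: centre of its underside; z up.
Mind the look-alikes: they are no part of the job. Leave any green look-alike of the disc alone.

How it is judged (in metres and radians):
On the way, in this order (a step that is already met when the one before it is completed fails the run):
1. the collar stands over the post on its base, released (horizontal distance between collar and post below 0.0105 m and z of collar in the frame of post between 0.005 and 0.0115 m and angle between collar's own z axis and vertical below 0.1 rad and linear speed of collar below 0.02 m/s and contact force between collar and the fingers below 0.05 N), for 0.2 s.
2. the disc lies flat in the round dish, released (horizontal distance between disc and dish below 0.0145 m and z of disc in the frame of dish between 0 and 0.006 m and angle between disc's own z axis and vertical below 0.1 rad and linear speed of disc below 0.02 m/s and contact force between disc and the fingers below 0.05 N), for 0.2 s.
3. the plate lies flat in the wooden tray, released (x of plate in the frame of plate_tray between -0.016 and 0.016 m and y of plate in the frame of plate_tray between -0.026 and 0.026 m and z of plate in the frame of plate_tray between 0 and 0.0055 m and angle between plate's own z axis and vertical below 0.1 rad and linear speed of plate below 0.02 m/s and contact force between plate and the fingers below 0.05 N), for 0.2 s.
4. the block stands flat in the ribbed tray, released (x of block in the frame of ribbed_tray between -0.018 and 0.018 m and y of block in the frame of ribbed_tray between -0.018 and 0.018 m and z of block in the frame of ribbed_tray between 0.003 and 0.009 m and angle between block's own z axis and vertical below 0.1 rad and linear speed of block below 0.02 m/s and contact force between block and the fingers below 0.05 N), for 0.2 s.
At the end, for the whole second after the job is handed in: All parts upright (0.1 rad), released, at rest: collar round the pin, its underside on the post's base; disc flat on the dish's floor; plate flat on the wooden tray's floor; block flat on the ribbed tray's ribs; each inside its rim and within about 3 mm of its resting height (all of step 1 and all of step 2 and all of step 3 and all of step 4); the robot touches nothing.
It fails at once if the amber bottle is pushed more than 20 mm or tipped (distance of bottle from where it was at the start of the episode above 0.02 m or angle between bottle's own z axis and vertical above 0.3 rad).
It also fails if it takes over 118 s, if anything falls off the work surface, if the arm or the gripper's body presses on something with over 40 N, if the wrist force passes 120 N, or if a joint passes its speed limit or range.

### The arm

A 6-joint arm with a two-finger parallel gripper is mounted at the origin on the work surface. World frame = base frame: x ahead of the robot, y to its left, z up, the work surface at z = 0. Lengths are in mm, angles in rad, forces in N, time in s.
With the tool pointing down it reaches from about 350 to 875 mm from the base axis. Payload 4.2 kg.
Tool frame: the origin (TCP) lies midway between the tips of the shut fingers; the grasp point (between the pads) lies 19 mm behind it (arm.hold_point_z is the distance from the TCP to the grasp point, in mm); z points along the fingers, y is the line along which they close (so a half turn about z gives the same grasp; the last joint's range is limited). The gripper opens to 85 mm and grips with 20 to 120 N. Pads are 22 mm wide; open, the fingers measure 114 mm over their backs; the gripper's body (76 mm by 85 mm) begins 54 mm behind the grasp point. The pads swing forward as they close: fully open they stand 13 mm farther back than shut.
Start: joints at [1.408, 0.385, 0.008, 0, -1.194, -0.259], TCP at [255.844, 570.213, 231.312] pointing down, gripper open.
Joint ranges: [-3.14, 3.14], [-1.21, 2.06], [-1.07, 1.41], [-3.16, 2.05], [-2.99, -0.16], [-3.1, 3.1]. Speed limits (rad/s): [2.79, 2.79, 3.14, 3.14, 3.14, 3.14].

### API

Orientations are given as a unit quaternion [x, y, z, w].
In Python, from bench import arm, vision gives the robot as it stands. The module is installed in compiled form; this text tells all that it offers.
- The arm moves only by the tool servo_tool, never from a script. Its argument "plan" is a list of rows, each a list of 7 numbers: the shift along the world's x, y, z each as a share of 300 mm, from -1 to 1, then the turn, a rotation vector about the world's x, y, z each as a share of 2 rad, from -1 to 1, then the opening, from 0 (shut) to 1 (fully open). A call has 1 to 20 rows; each row shifts and turns the commanded pose from where the row before left it; what a row does not reach is not made up. A row lasts 1/8 s, in which the tool goes at most 62.5 mm and 10.7 degrees, less where a joint would pass 70% of its speed; a pose out of reach is approached as far as the arm can. A call with a number of a shift or a turn outside -1 to 1 is refused whole. A call with a gripper value outside its range is refused whole. The fingers move at their own pace and stop on an object; the grip force is fixed at half the most. Time passes only in rows, so rows that do not move let the fingers close. It gives the time, the measured TCP pose, the force, the opening and the grip force at its end, in the units of the state.
- arm.read_state(): the state, without advancing time (a new reading comes with each control period).
- vision.get_image(name): name is "scene" or "top" or "wrist"; returns a dict with "image" (420x560x3 uint8, red, green, blue), "z_map" (420x560 float32, mm along the optical axis (not along the pixel's ray), 0 where there is no reading), "K" (3x3 intrinsics, pixels), "world_to_cam" (4x4, takes a point from world to camera coordinates); the wrist camera has in their place "mount" (4x4, takes a point from camera to tool coordinates, whose origin is the TCP and whose axes are the flange's). Camera axes: x right, y down, z forward; pixel columns grow to the right and rows downward; lengths in mm; the calibration is good to about 2 mm. A picture is of the moment at which its call begins: read the wrist's pose just before it.
- arm.job_done(): hands the job in; it is judged then, once.
The state is a dict: "clock": time; "joints": joint angles; "joint_vel": joint speeds; "joint_efforts": joint torques, N m; "position": TCP position; "ee_rot": TCP orientation; "contact_force": force on the tool from outside, world axes, zero at the start; "wrist_torque": the same for the moment, N m; "gripper_width": finger opening in mm; "grasp_force": force on a finger pad.
Only numpy, scipy, OpenCV 4.12 (cv2) and the standard library are available. Lean on these libraries where they do the work, as an engineer would, in place of code of your own. Each camera call takes 0.05 s, during which the arm holds its last target. There are 200 camera calls.

## Working session

There is one attempt and no reset: what is moved stays moved. The work goes in short steps, Python scripts to look and compute and a tool call to move; the robot and the scene stay as the last step left them, time stands still between calls to the robot, and variables do not carry over. Pictures are saved under pics/ and viewed, at most 14 in all, crops included, and the job is handed in when it is done.

Besides the shell and the picture viewer there is one more tool, called after ">>>" in YAML: its name, and indented under it one key for each argument. servo_tool: Moves the arm, as the interface text tells. Its arguments: {"type":"object","properties":{"plan":{"type":"array"}},"required":["plan"]}

```bash
mkdir -p pics
cat > h.py <<'E'
import numpy as np, cv2
from bench import arm, vision
def snap(n,f):
    d=vision.get_image(n); cv2.imwrite('pics/'+f+'.png',d['image'][:,:,::-1]); np.savez('pics/'+f+'.npz',**d); return d
def ray(d,u,v,z):
    W=d['world_to_cam'];R=W[:3,:3];t=W[:3,3]
    c=-R.T@t; r=R.T@np.linalg.inv(d['K'])@np.array([u,v,1.]); return c+r*(z-c[2])/r[2]
def cloud(d):
    z=d['z_map'];v,u=np.mgrid[:z.shape[0],:z.shape[1]]
    p=np.stack([u*z,v*z,z],-1)@np.linalg.inv(d['K']).T
    W=d['world_to_cam'];return (p-W[:3,3])@W[:3,:3]
E
python3 - <<'E'
from h import *
for n in('top','scene'):
    d=snap(n,n+'0');W=d['world_to_cam'];print(n,d['K'].tolist(),(-W[:3,:3].T@W[:3,3]).round(),W[:3,:3].round(2).tolist())
print(arm.read_state())
E
```

```text
top [[523.0122582880139, 0.0, 275.49857064219157], [0.0, 523.0122582880139, 208.265031587278], [0.0, 0.0, 1.0]] [ 382.   -3. 1052.] [[0.0, -1.0, 0.0], [-0.98, -0.0, -0.17], [0.17, -0.0, -0.98]]
scene [[487.79012689779773, 0.0, 271.4685842740974], [0.0, 487.79012689779773, 199.96266745259308], [0.0, 0.0, 1.0]] [ 889. -438.  734.] [[0.78, 0.62, 0.0], [0.47, -0.59, -0.65], [-0.41, 0.51, -0.76]]
{'clock': 0.1, 'joints': array([ 1.40758914e+00,  3.85484826e-01,  6.75151749e-03, -4.08831062e-04,
       -1.19397683e+00, -2.58620794e-01]), 'joint_vel': array([ 0.0005015 , -0.00227086,  0.00427802,  0.00162039,  0.00081434,
       -0.0006349 ]), 'joint_efforts': array([ 1.50131673e-04, -3.93315554e+01,  1.88930798e+01,  4.19796154e+00,
       -2.55865998e-03,  2.63980890e-07]), 'position': array([255.65968668, 569.75267727, 230.32742903]), 'ee_rot': array([ 9.77823722e-01, -2.09427354e-01, -1.44151816e-04,  9.64878198e-04]), 'contact_force': array([0.21811572, 0.53265923, 0.22225991]), 'wrist_torque': array([0.0340396 , 0.05775118, 0.01698828]), 'grasp_force': 0.0, 'gripper_width': 85.41009814981149}
```

View pics/top0.png

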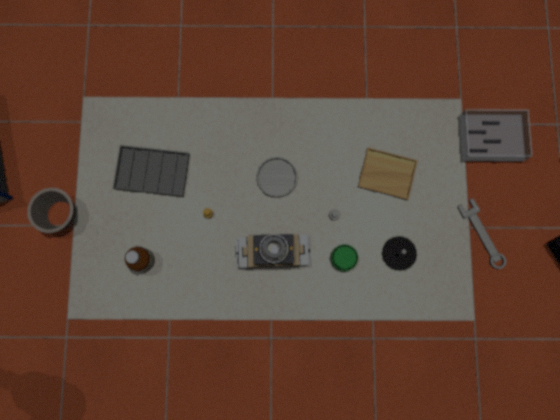

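View pics/scene0.png

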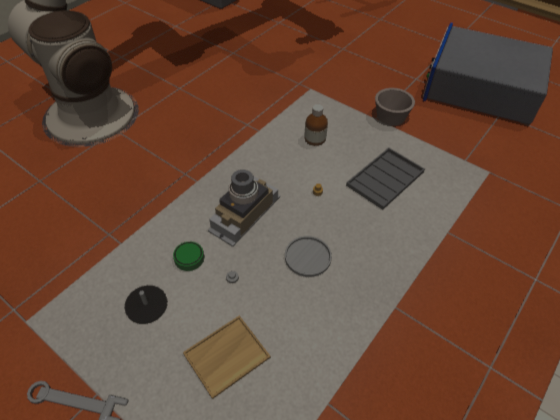

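The top view shows the stack at (273,249), post (399,253), dish (276,178), wooden tray (388,174), ribbed tray (152,171) and bottle (138,259). The look-alikes are the green disc (344,258), which I leave alone, the grey pot (52,212), the screw tray (495,136), the small grey knob (335,214) and the brass knob (208,213). The collar is the grey ring on top of the stack. Next I measure and take a close crop.

Run:
```python
from h import *
D={n:dict(np.load(f'pics/{n}0.npz')) for n in('top','scene')}
d=D['top'];P=cloud(d);im=d['image'];hsv=cv2.cvtColor(im,cv2.COLOR_RGB2HSV)
def rep(name,mask,z,box):
    m=np.zeros(mask.shape,np.uint8);u0,v0,u1,v1=box;m[v0:v1,u0:u1]=mask[v0:v1,u0:u1]
    c=max(cv2.findContours(m,0,1)[0],key=cv2.contourArea)
    w=np.array([ray(d,p[0][0],p[0][1],z)[:2] for p in c],np.float32)
    r=cv2.minAreaRect(w);(cc,rad)=cv2.minEnclosingCircle(w)
    zz=P[...,2][m>0]; print(name,'rect',np.round(r[0],1),np.round(r[1],1),round(r[2],1),'circ',np.round(cc,1),round(rad,1),'z',np.percentile(zz,[5,50,95]).round(1))
Z=P[...,2];H,S,V=[hsv[...,i] for i in range(3)]
rep('post',(V<60)|(Z>12)&(Z<60),8,(375,228,425,278))
rep('green',(S>130)&(H>40)&(H<90),18,(325,235,365,280))
rep('wood',(S>60),8,(350,140,425,207))
rep('ribbed',V<112,12,(105,135,200,205))
rep('collar',Z>92,106,(235,220,315,280))
rep('disc',Z>70,80,(235,220,315,280))
rep('plate+',Z>54,62,(235,220,315,280))
rep('block+',Z>38,46,(235,220,315,280))
rep('nest+',Z>14,31,(225,220,325,280))
rep('bottle',Z>15,60,(115,235,165,280))
rep('dish',Z>5,10,(245,150,310,206))
for n,(u0,v0,u1,v1),f in(('top',(225,215,325,290),8),):
    a=cv2.resize(im[v0:v1,u0:u1],None,fx=7,fy=7,interpolation=2)
b=cv2.resize(im[135:210,245:325],None,fx=3,fy=3)
c=cv2.resize(D['scene']['image'][160:250,190:300],None,fx=3,fy=3)
o=np.zeros((525+0,700,3),np.uint8);o[:]=a
cv2.imwrite('pics/crop0.png',np.clip(o[:,:,::-1]*1.4,0,255).astype(np.uint8))
```

```text
post rect [ 476.9 -253.2] [64.  68.1] 0.2 circ [ 476.5 -252.7] 34.7 z [ 5.1  8.3 12.1]
green rect [ 466.8 -141.3] [46.1 48.2] 33.4 circ [ 466.3 -141.7] 24.5 z [15.3 18.5 21.8]
wood rect [ 640.9 -235.5] [106.6  87.2] 75.0 circ [ 640.1 -236. ] 67.0 z [0.4 3.8 8.8]
ribbed rect [645.8 248.9] [145.2 195.9] 0.3 circ [650.5 259.1] 111.0 z [-0.3  3.9 12.4]
collar rect [476.9  -2.5] [38.2 38.1] 0.2 circ [476.9  -3.4] 20.4 z [  99.3  106.5 1052.2]
disc rect [478.6  -3.4] [52.3 52.1] 0.5 circ [478.2  -3. ] 27.4 z [ 78.3  82.9 109.7]
plate+ rect [478.9  -2.2] [56.4 75.9] 2.2 circ [478.4  -1.8] 45.9 z [ 60.2  79.  108.3]
block+ rect [478.4  -1.4] [ 61.4 115.8] 2.5 circ [477.1  -1.3] 58.2 z [ 44.8  63.1 107.6]
nest+ rect [478.5  -1.2] [ 65.  135.1] 2.4 circ [478.6  -1.2] 73.4 z [ 29.8  60.9 107.1]
bottle rect [458.3 252.3] [56. 47.] 79.0 circ [458.7 252.3] 28.2 z [26.3 63.1 92.4]
dish rect [632.3  -7.9] [81.9 83.9] 0.3 circ [633.   -8.2] 44.0 z [ 5.1  6.6 13.6]
```

View pics/crop0.png

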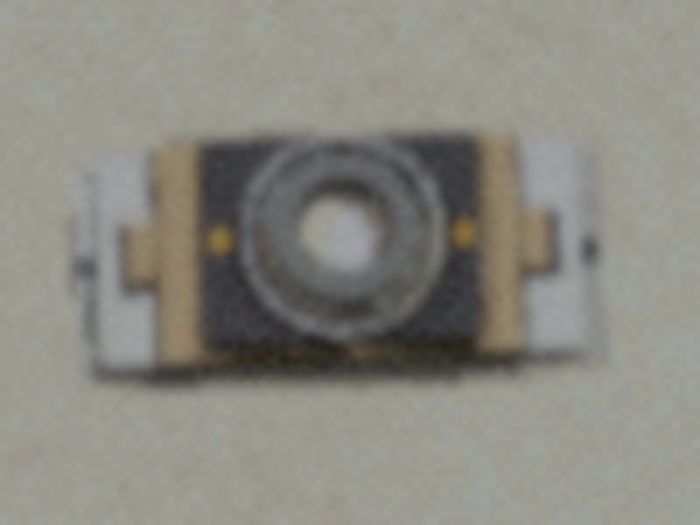

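The crop confirms the choice: the grey collar sits at (340,235) on the ringed white disc, on the dark plate with brass dots (221,240) and (463,231), on the beige block in its nest. The measured heights (106/80/62/46) match, and the stack's yaw is about +2.3°. Moving above the stack now.

>>> servo_tool:
  plan:
    - [0.0614,-0.159,0,0,0,-0.0462,1]
    - [0.0614,-0.159,0,0,0,-0.0462,1]
    - [0.0614,-0.159,0,0,0,-0.0462,1]
    - [0.0614,-0.159,0,0,0,-0.0462,1]
    - [0.0614,-0.159,0,0,0,-0.0462,1]
    - [0.0614,-0.159,0,0,0,-0.0462,1]
    - [0.0614,-0.159,0,0,0,-0.0462,1]
    - [0.0614,-0.159,0,0,0,-0.0462,1]
    - [0.0614,-0.159,0,0,0,-0.0462,1]
    - [0.0614,-0.159,0,0,0,-0.0462,1]
    - [0.0614,-0.159,0,0,0,-0.0462,1]
    - [0.0614,-0.159,0,0,0,-0.0462,1]
    - [0,0,0,0,0,0,1]
    - [0,0,0,0,0,0,1]

```text
clock: 1.85
position: [476.5, -2.2, 230.9]
ee_rot: [0.721, -0.693, -0.0, 0.0]
contact_force: [0.9, 0.2, 0.4]
gripper_width: 84.9
grasp_force: 0.0
```

```bash
cat >> h.py <<'E'
from scipy.spatial.transform import Rotation as Ro
def pose(s):
    R=Ro.from_quat(s['ee_rot']).as_matrix(); y=R[:,1]; a=np.degrees(np.arctan2(y[1],y[0])); return s['position'].round(1),'close',round((a+90)%180-90,2),'tilt',np.round(R[:2,2],3),'F',np.round(s['contact_force'],1),'w',round(s['gripper_width'],1),'g',round(float(s['grasp_force']),1),'t',round(s['clock'],1)
def wrist(f):
    s=arm.read_state();d=vision.get_image('wrist');T=np.eye(4);T[:3,:3]=Ro.from_quat(s['ee_rot']).as_matrix();T[:3,3]=s['position']
    d['world_to_cam']=np.linalg.inv(T@d['mount']);cv2.imwrite('pics/'+f+'.png',d['image'][:,:,::-1]);np.savez('pics/'+f+'.npz',**d);print(*pose(s));return d
def fit(name,d,mask,z,box=None):
    m=np.zeros(mask.shape,np.uint8);u0,v0,u1,v1=box or (0,0,560,420);m[v0:v1,u0:u1]=mask[v0:v1,u0:u1]
    m=cv2.morphologyEx(m,cv2.MORPH_OPEN,np.ones((3,3)))
    c=max(cv2.findContours(m,0,1)[0],key=cv2.contourArea)
    w=np.array([ray(d,p[0][0],p[0][1],z)[:2] for p in c],np.float32)
    r=cv2.minAreaRect(w);cc,rad=cv2.minEnclosingCircle(w)
    print(name,'rect',np.round(r[0],1),np.round(r[1],1),round(r[2],1),'circ',np.round(cc,1),round(rad,1),'px',c.reshape(-1,2).mean(0).round())
E
python3 - <<'E'
from h import *
d=dict(np.load('pics/top0.npz'));print([ray(d,u,v,12)[:2].round(1) for u,v in((121,147),(189,153),(183,196),(114,189))])
w=wrist('w0');P=cloud(w);Z=P[...,2];Z[w['z_map']==0]=0
for n,a,b,z in(('collar',95,112,106),('disc',72,112,80),('plate',55,112,62),('block',40,112,46),('nest',20,112,31)):fit(n,w,(Z>a)&(Z<b),z)
E
```

```text
[array([692.4, 312.7]), array([680.3, 172.3]), array([590.1, 181.5]), array([603.9, 322. ])]
[476.5  -2.2 230.9] close 2.28 tilt [-0.001  0.   ] F [0.9 0.2 0.4] w 84.9 g 0.0 t 1.9
collar rect [477.5  -5.2] [38.1 41.4] 2.2 circ [477.3  -5.3] 20.9 px [280. 201.]
disc rect [477.8  -3.9] [53.3 53.9] 47.4 circ [477.4  -3.2] 28.6 px [280. 194.]
plate rect [478.4  -3.9] [56.2 76.9] 2.0 circ [478.7  -3.6] 46.6 px [280. 189.]
block rect [477.6  -2.6] [ 60.6 115.9] 2.0 circ [477.7  -2.6] 58.5 px [280. 184.]
nest rect [477.8  -3.1] [ 63.4 135. ] 2.2 circ [477.1  -2.9] 73.4 px [280. 178.]
```

View pics/w0.png

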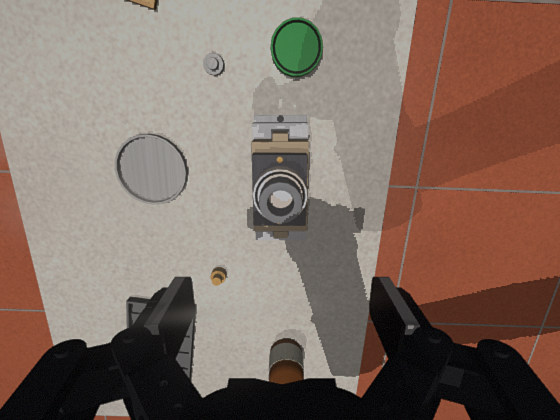

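The wrist view confirms the pick: collar at (280,200) on the stack, green look-alike at (297,47), nothing in the way of the fingers. Next is the collar, with the tips just above the disc's top.

>>> servo_tool:
  plan:
    - [0.003,-0.005,-0.125,0,0,0,1]
    - [0,0,-0.125,0,0,0,1]
    - [0,0,-0.125,0,0,0,0.8]
    - [0,0,-0.0833,0,0,0,0.7]
    - [0,0,-0.042,0,0,0,0.65]
    - [0,0,0,0,0,0,0.65]
    - [0,0,0,0,0,0,0]
    - [0,0,0,0,0,0,0]
    - [0,0,0,0,0,0,0]
    - [0,0,0,0,0,0,0]
    - [0,0,0,0,0,0,0]
    - [0,0,0,0,0,0,0]

```text
clock: 3.4
position: [478.9, -3.3, 82.6]
ee_rot: [0.721, -0.693, 0.001, -0.001]
contact_force: [-1.2, 1.9, 5.8]
gripper_width: 37.7
grasp_force: 60.8
```

>>> servo_tool:
  plan:
    - [0,0,0.03,0,0,0,0]
    - [0,0,0.05,0,0,0,0]
    - [0,0,0.1,0,0,0,0]
    - [0,0,0.1,0,0,0,0]
    - [0,0,0.1,0,0,0,0]
    - [0,0,0,0,0,0,0]
    - [0,0,0,0,0,0,0]

```text
clock: 4.28
position: [476.9, -3.9, 194.7]
ee_rot: [0.721, -0.693, -0.001, 0.0]
contact_force: [-0.6, 0.2, 0.2]
gripper_width: 37.7
grasp_force: 60.2
```

Run:
```python
from h import *
print(*pose(arm.read_state()))
d=snap('scene','s1');t=snap('top','t1')
a=cv2.resize(d['image'][60:240,130:400],(800,533))
cv2.imwrite('pics/s1c.png',np.clip(a[:,:,::-1]*1.4,0,255).astype(np.uint8))
```

```text
[476.9  -3.9 194.7] close 2.27 tilt [-0.001  0.   ] F [-0.6  0.2  0.2] w 37.7 g 60.2 t 4.3
```

View pics/s1c.png

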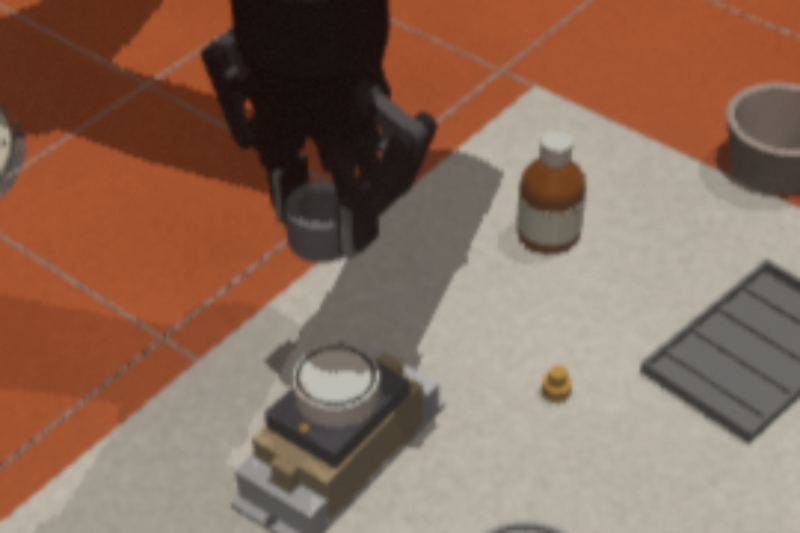

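The picture shows the collar held upright at (320,220) in the crop, with the disc still on the stack at (337,378). Carrying it to the post.

>>> servo_tool:
  plan:
    - [0,-0.1,0,0,0,0,0]
    - [0,-0.17,0,0,0,0,0]
    - [0,-0.17,0,0,0,0,0]
    - [0,-0.17,0,0,0,0,0]
    - [0,-0.117,-0.05,0,0,0,0]
    - [0,-0.1,-0.1,0,0,0,0]
    - [0,0,-0.1,0,0,0,0]
    - [0,0,0,0,0,0,0]
    - [0,0,0,0,0,0,0]

```text
clock: 5.5
position: [478.4, -251.8, 120.8]
ee_rot: [0.721, -0.692, 0.0, 0.0]
contact_force: [0.2, -0.6, -0.1]
gripper_width: 37.7
grasp_force: 60.3
```

Run:
```python
from h import *
w=wrist('w1');P=cloud(w);Z=P[...,2]
d=snap('top','t2');Zt=cloud(d)[...,2]
hsv=cv2.cvtColor(w['image'],cv2.COLOR_RGB2HSV)
```

```text
[ 478.4 -251.8  120.8] close 2.36 tilt [ 0.    -0.001] F [ 0.2 -0.6 -0.1] w 37.7 g 60.3 t 5.5
```

View pics/w1.png

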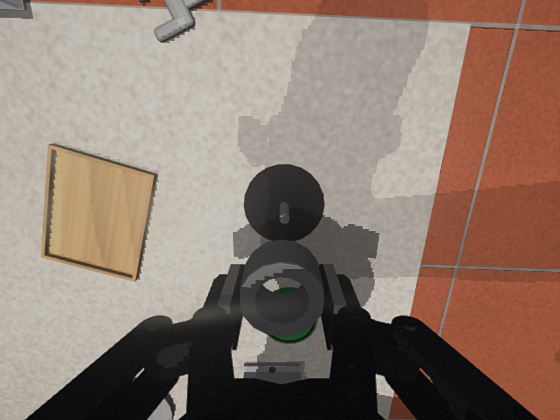

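Run:
```python
from h import *
w=dict(np.load('pics/w1.npz'));P=cloud(w);Z=P[...,2]
im=w['image'];V=im.max(2)
fit('post',w,V<75,8,(235,155,335,236))
c=P[238:345,238:330];print('collar pts z', [ (v,u,P[v,u].round(1)) for v,u in((245,284),(252,284),(262,284),(300,248),(300,320),(325,262),(325,308),(330,284),(206,284),(215,284))])
k=(Z>100)&(Z<160);k[:,:242]=0;k[:,326:]=0;k[:238]=0;k[335:]=0
print(np.percentile(P[k],[1,50,99],axis=0).round(1))
```

```text
post rect [ 476.6 -258.8] [68.5 62.7] 2.3 circ [ 476.  -255.8] 35.4 px [284. 202.]
collar pts z [(245, 284, array([ 477.7, -272.3,  126.9])), (252, 284, array([ 477.8, -273.1,  136.2])), (262, 284, array([ 477.9, -272.1,  144. ])), (300, 248, array([ 493.3, -252.7,  144.7])), (300, 320, array([ 460.9, -254.4,  145.4])), (325, 262, array([ 486.7, -239.5,  144.9])), (325, 308, array([ 465.4, -240.7,  145.3])), (330, 284, array([ 476.4, -237.7,  145.7])), (206, 284, array([ 476.4, -259.6,   23.8])), (215, 284, array([ 476.5, -258.3,   42.4]))]
[[ 458.9 -272.6  121.2]
 [ 477.4 -257.   143.9]
 [ 496.  -235.7  148.3]]
```

The wrist view shows the post base at (284,203), the pin top at (284,215) and the held ring at (284,290). A small correction of −2.4 mm in y, then lower.

>>> servo_tool:
  plan:
    - [-0.003,-0.008,-0.08,0,0,0,0]
    - [0,0,-0.1,0,0,0,0]
    - [0,0,-0.1,0,0,0,0]
    - [0,0,-0.05,0,0,0,0]
    - [0,0,-0.03,0,0,0,0]
    - [0,0,0,0,0,0,0]
    - [0,0,0,0,0,0,0]

```text
clock: 6.48
position: [477.7, -254.3, 13.2]
ee_rot: [0.721, -0.693, 0.001, -0.0]
contact_force: [0.9, 0.7, 0.4]
gripper_width: 38.0
grasp_force: 60.3
```

>>> servo_tool:
  plan:
    - [0,0,-0.006,0,0,0,0]
    - [0,0,0,0,0,0,0]
    - [0,0,0,0,0,0,0.65]
    - [0,0,0,0,0,0,0.65]
    - [0,0,0,0,0,0,0.65]
    - [0,0,0,0,0,0,0.65]
    - [0,0,0.03,0,0,0,0.65]
    - [0,0,0.1,0,0,0,0.65]
    - [0,0,0.15,0,0,0,0.8]
    - [0,0,0.15,0,0,0,1]
    - [0,0.1,0.1,0,0,0,1]
    - [0,0.17,0,0,0,0,1]
    - [0,0.17,0,0,0,0,1]
    - [0,0.17,0,0,0,0,1]
    - [0,0.17,0,0,0,0,1]
    - [0,0.05,0,0,0,0,1]
    - [0,0,0,0,0,0,1]
    - [0,0,0,0,0,0,1]

```text
clock: 8.72
position: [476.8, -6.0, 169.5]
ee_rot: [0.721, -0.693, -0.0, 0.0]
contact_force: [0.0, -0.5, -0.6]
gripper_width: 85.2
grasp_force: 0.0
```

Run:
```python
from h import *
w=wrist('w2');P=cloud(w);Z=P[...,2]
fit('disc',w,(Z>72)&(Z<90),80);fit('plate',w,(Z>55)&(Z<90),62);fit('block',w,(Z>40)&(Z<90),46)
t=snap('top','t3');Z=cloud(t)[...,2];b=(370,225,430,285)
fit('collar',t,(Z>28)&(Z<60),34,b);print(np.median(Z[247:262,392:408]))
cv2.imwrite('pics/t3c.png',cv2.resize(t['image'][210:290,360:440],(480,480))[:,:,::-1])
```

```text
[476.8  -6.  169.5] close 2.24 tilt [-0. -0.] F [ 0.  -0.5 -0.6] w 85.2 g 0.0 t 8.7
disc rect [477.5  -4.4] [52.9 55.2] 0.1 circ [477.9  -4.5] 27.8 px [280. 219.]
plate rect [477.9  -4.4] [57.4 76.4] 2.2 circ [478.6  -3.8] 46.7 px [279. 211.]
block rect [477.8  -2.7] [ 61.  116.4] 2.1 circ [477.6  -2.7] 58.7 px [279. 203.]
collar rect [ 477.4 -253.1] [37.1 39.4] 0.2 circ [ 476.7 -253.1] 20.2 px [402. 252.]
30.63373232386144
```

View pics/t3c.png

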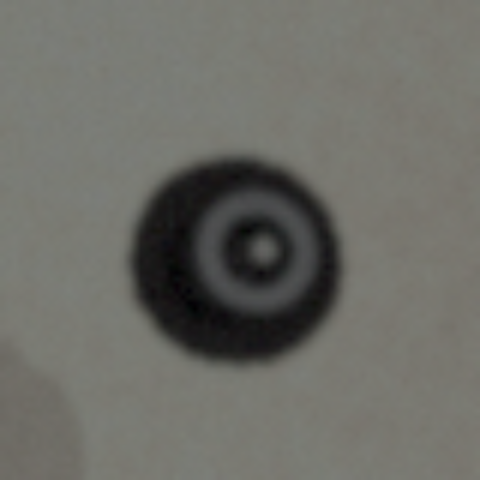

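The crop shows the collar round the pin (ring centre (258,250), pin (265,248)) with its top at about 31–34 mm, so it is seated. Next is the disc.

>>> servo_tool:
  plan:
    - [0.002,0.007,-0.12,0,0,0,1]
    - [0,0,-0.12,0,0,0,1]
    - [0,0,-0.07,0,0,0,0.9]
    - [0,0,-0.0433,0,0,0,0.85]
    - [0,0,0,0,0,0,0.85]
    - [0,0,0,0,0,0,0]
    - [0,0,0,0,0,0,0]
    - [0,0,0,0,0,0,0]
    - [0,0,0,0,0,0,0]
    - [0,0,0,0,0,0,0]

```text
clock: 10.07
position: [478.5, -3.0, 64.9]
ee_rot: [0.721, -0.693, 0.001, -0.001]
contact_force: [-1.1, -1.1, 6.9]
gripper_width: 51.9
grasp_force: 62.7
```

>>> servo_tool:
  plan:
    - [0,0,0.03,0,0,0,0]
    - [0,0,0.07,0,0,0,0]
    - [0,0,0.1,0,0,0,0]
    - [0,0,0,0,0,0,0]
    - [0.1,0,0,0,0,0,0]
    - [0.15,0,0,0,0,0,0]
    - [0.15,-0.013,0,0,0,0,0]
    - [0.117,0,0,0,0,0,0]
    - [0,0,0,0,0,0,0]
    - [0,0,0,0,0,0,0]

```text
clock: 11.32
position: [631.2, -7.0, 122.1]
ee_rot: [0.721, -0.693, -0.001, 0.001]
contact_force: [0.9, 0.0, -1.3]
gripper_width: 51.5
grasp_force: 62.8
```

Run:
```python
from h import *
w=wrist('w3')
t=snap('top','t4');Z=cloud(t)[...,2]
fit('plate',t,(Z>53)&(Z<90),62,(235,215,315,285));fit('block',t,(Z>38)&(Z<90),46,(235,215,315,285))
```

```text
[631.2  -7.  122.1] close 2.28 tilt [-0.003 -0.   ] F [ 0.9  0.  -1.3] w 51.5 g 62.8 t 11.3
plate rect [478.6  -2.6] [56.9 74.2] 0.6 circ [478.4  -1.8] 45.9 px [273. 250.]
block rect [478.3  -1.4] [ 61.3 115.8] 2.5 circ [477.1  -1.3] 58.2 px [273. 250.]
```

View pics/w3.png

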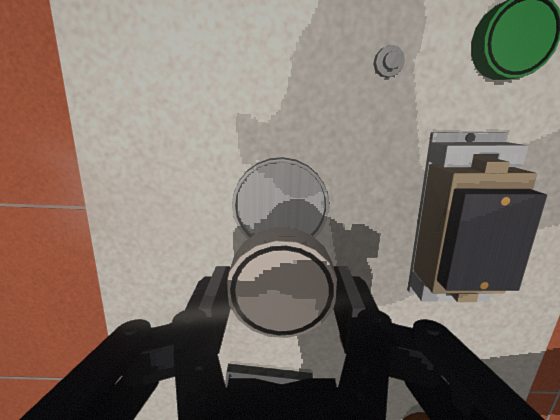

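Run:
```python
from h import *
w=dict(np.load('pics/w3.npz'));P=cloud(w)
for n,u,v,z in(('dish top',281,157,10),('dish l',233,203,10),('dish r',328,203,10),('disc l',230,289,137),('disc r',333,289,137),('disc b',281,335,137),('disc t',281,243,137)):print(n,ray(w,u,v,z).round(1),P[v,u].round(1))
print(P[289,281],P[289,260],P[289,305],P[260,281],P[320,281])
```

```text
dish top [632.7 -51.9  10. ] [632.7 -50.8   2.9]
dish l [672.4 -11.   10. ] [672.2 -11.4  11.2]
dish r [590.8 -14.1  10. ] [590.8 -14.1   9.8]
disc l [655.7  -7.6 137. ] [655.6  -7.9 137.5]
disc r [606.4  -9.4 137. ] [606.8 -10.5 138.7]
disc b [630.3  18.4 137. ] [630.3  16.9 138.8]
disc t [632.3 -32.5 137. ] [632.3 -33.1 138.2]
[631.35119475  -9.24416703 138.21726179] [641.31867368  -8.53433792 137.68533918] [619.91371195  -9.27986028 137.61106864] [631.9578834  -24.83521732 138.75885622] [630.66643018   8.38613484 138.18734682]
```

The wrist view shows the disc level at (281,289) over the dish at (281,203). Since the fingers barely fit inside the rim, I'll release just above it.

>>> servo_tool:
  plan:
    - [0.001,-0.008,-0.12,0,0,0,0]
    - [0,0,-0.12,0,0,0,0]
    - [0,0,-0.085,0,0,0,0]
    - [0,0,-0.04,0,0,0,0]
    - [0,0,0,0,0,0,0]
    - [0,0,0,0,0,0,0]
    - [0,0,0,0,0,0,0.8]
    - [0,0,0,0,0,0,0.8]
    - [0,0,0,0,0,0,0.8]
    - [0,0,0,0,0,0,0.8]
    - [0,0,0.05,0,0,0,0.9]
    - [0,0,0.15,0,0,0,1]
    - [0,0,0.15,0,0,0,1]
    - [-0.1,0,0.15,0,0,0,1]
    - [-0.17,0.02,0,0,0,0,1]
    - [-0.17,0,0,0,0,0,1]
    - [-0.0733,0,0,0,0,0,1]
    - [0,0,0,0,0,0,1]
    - [0,0,0,0,0,0,1]

```text
clock: 13.8
position: [480.1, -3.2, 164.9]
ee_rot: [0.721, -0.693, 0.001, -0.001]
contact_force: [0.8, 0.1, 0.0]
gripper_width: 85.5
grasp_force: 0.0
```

Run:
```python
from h import *
w=wrist('w4');P=cloud(w);Z=P[...,2]
fit('plate',w,(Z>54)&(Z<75),62);fit('block',w,(Z>40)&(Z<90),46)
t=snap('top','t5');T=cloud(t);Z=T[...,2]
fit('disc',t,(Z>14)&(Z<40),21,(240,140,315,215))
k=(Z>16)&(Z<30);k[:145]=0;k[212:]=0;k[:,:240]=0;k[:,315:]=0
p=T[k];A=np.c_[p[:,:2]-p[:,:2].mean(0),np.ones(len(p))];print(len(p),np.linalg.lstsq(A,p[:,2],rcond=None)[0])
cv2.imwrite('pics/t5c.png',cv2.resize(t['image'][135:295,225:435],(800,610))[:600,:,::-1])
```

```text
[480.1  -3.2 164.9] close 2.32 tilt [0.002 0.   ] F [0.8 0.1 0. ] w 85.5 g 0.0 t 13.8
plate rect [478.5  -4.1] [56. 77.] 2.0 circ [478.8  -4. ] 46.9 px [283. 208.]
block rect [477.8  -2.7] [ 60.8 116.9] 1.9 circ [477.8  -2.7] 58.9 px [284. 203.]
disc rect [654.5 -10.2] [35.4 11.5] 81.9 circ [651.3  -9.8] 17.8 px [278. 165.]
99 [-5.57886171e-02 -2.79943591e-03  2.18072414e+01]
```

View pics/t5c.png

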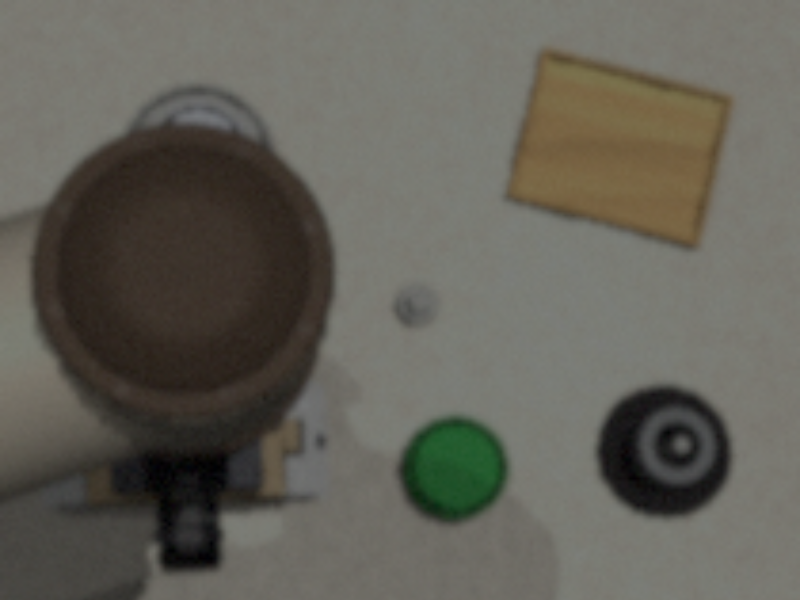

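Run:
```python
from h import *
d=snap('scene','s5');T=cloud(d);Z=T[...,2]
k=(Z>15)&(Z<40)&(np.hypot(T[...,0]-632,T[...,1]+9)<45)
p=T[k];A=np.c_[p[:,:2]-p[:,:2].mean(0),np.ones(len(p))];print(len(p),p.mean(0),p.min(0),p.max(0),np.linalg.lstsq(A,p[:,2],rcond=None)[0])
fit('disc',d,k,21)
```

```text
635 [633.77472207 -10.83836211  20.26365286] [606.30825297 -36.09390282  15.05155169] [659.83813412  17.83221087  25.04402668] [-6.65958277e-03  1.39963101e-02  2.02636529e+01]
disc rect [633.3 -11. ] [51.3 55.8] 34.6 circ [634.1 -10.7] 28.3 px [309. 252.]
```

The disc is flat and within 2 mm of the dish's centre, top at about 20–21 mm. Next is the plate.

>>> servo_tool:
  plan:
    - [-0.006,0,-0.12,0,0,0,1]
    - [0,0,-0.12,0,0,0,1]
    - [0,0,-0.1,0,0,0,0.95]
    - [0,0,-0.051,0,0,0,0.9]
    - [0,0,0,0,0,0,0.9]
    - [0,0,0,0,0,0,0]
    - [0,0,0,0,0,0,0]
    - [0,0,0,0,0,0,0]
    - [0,0,0,0,0,0,0]
    - [0,0,0,0,0,0,0]

```text
clock: 15.2
position: [478.3, -3.1, 47.8]
ee_rot: [0.721, -0.693, 0.001, -0.001]
contact_force: [0.2, 0.8, 6.5]
gripper_width: 53.9
grasp_force: 64.4
```

>>> servo_tool:
  plan:
    - [0,0,0.03,0,0,0,0]
    - [0,0,0.1,0,0,0,0]
    - [0,0,0.12,0,0,0,0]
    - [0,0,0,0,0,0,0]
    - [0.06,-0.08,0,0,0,-0.025,0]
    - [0.0903,-0.129,0,0,0,-0.025,0]
    - [0.0903,-0.129,0,0,0,-0.025,0]
    - [0.0903,-0.129,0,0,0,-0.025,0]
    - [0.0903,-0.129,0,0,0,-0.025,0]
    - [0.0903,-0.129,0,0,0,-0.025,0]
    - [0.03,-0.05,0,0,0,0,0]
    - [0,0,0,0,0,0,0]
    - [0,0,0,0,0,0,0]

```text
clock: 16.82
position: [638.4, -235.2, 120.3]
ee_rot: [-0.61, 0.793, 0.001, -0.001]
contact_force: [0.3, 0.5, -1.2]
gripper_width: 54.6
grasp_force: 64.0
```

Run:
```python
from h import *
w=wrist('w5');P=cloud(w);Z=P[...,2];S=cv2.cvtColor(w['image'],cv2.COLOR_RGB2HSV)
k=(Z>100)&(Z<160)&(w['image'].max(2)<95)
print(P[300,284],P[330,284],P[260,284])
```

```text
[ 638.4 -235.2  120.3] close -14.89 tilt [-0.003  0.001] F [ 0.3  0.5 -1.2] w 54.6 g 64.0 t 16.8
[ 637.87294851 -230.77692341  135.9503983 ] [ 642.58216747 -212.85151559  134.78426696] [ 632.48259067 -251.20602951  135.23273099]
```

View pics/w5.png

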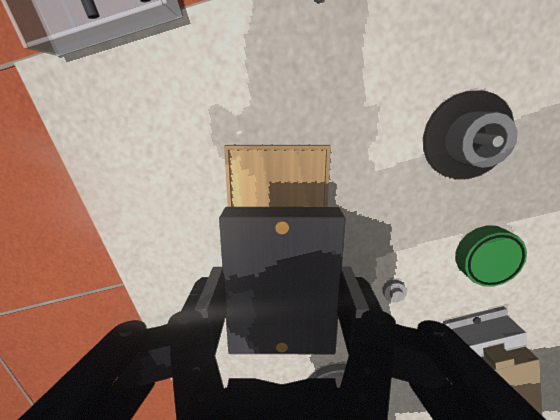

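Run:
```python
from h import *
w=dict(np.load('pics/w5.npz'))
a,b=ray(w,225,145,8),ray(w,330,145,8);print(a,b,np.linalg.norm(a-b))
e=(b-a)/np.linalg.norm(b-a);n=np.array([-e[1],e[0],0]);n*=np.sign(n[1]);print('tray',(a+b)/2+n*52,np.degrees(np.arctan2(-e[1],-e[0])))
p=[ray(w,u,v,135.5) for u,v in((220,216),(344,216),(336,354),(228,354))];print('plate',np.mean(p,0),np.linalg.norm(p[0]-p[1]),np.linalg.norm(p[1]-p[2]))
```

```text
[ 667.63350702 -299.50579762    8.        ] [ 585.56939371 -277.61499086    8.        ] 84.93365713037599
tray [ 640.00393402 -238.31725111    8.        ] -14.93600806287337
plate [ 637.53568042 -235.71714235  135.5       ] 54.351983749329875 75.88719131128589
```

The plate at (282,282) lines up with the tray at (278,145). It needs +2.8/−1.8 mm, then I lower it and release just above the rim.

>>> servo_tool:
  plan:
    - [0.009,-0.006,-0.12,0,0,0,0]
    - [0,0,-0.12,0,0,0,0]
    - [0,0,-0.084,0,0,0,0]
    - [0,0,-0.04,0,0,0,0]
    - [0,0,0,0,0,0,0]
    - [0,0,0,0,0,0,0]
    - [0,0,0,0,0,0,0.8]
    - [0,0,0,0,0,0,0.8]
    - [0,0,0,0,0,0,0.8]
    - [0,0,0,0,0,0,0.8]
    - [0,0,0.05,0,0,0,0.9]
    - [0,0,0.15,0,0,0,1]
    - [0,0,0.15,0,0,0,1]
    - [-0.0903,0.129,0.1,0,0,0.025,1]
    - [-0.0903,0.129,0,0,0,0.025,1]
    - [-0.0903,0.129,0,0,0,0.025,1]
    - [-0.0903,0.129,0,0,0,0.025,1]
    - [-0.0903,0.129,0,0,0,0.025,1]
    - [-0.09,0.129,0,0,0,0.025,1]
    - [0,0,0,0,0,0,1]

```text
clock: 19.38
position: [478.6, -3.8, 148.9]
ee_rot: [0.723, -0.691, 0.0, -0.001]
contact_force: [0.3, -0.4, -0.8]
gripper_width: 85.4
grasp_force: 0.0
```

Run:
```python
from h import *
w=wrist('w6');P=cloud(w);Z=P[...,2]
fit('block',w,(Z>39)&(Z<60),46)
d=snap('top','t6');T=cloud(d);Z=T[...,2]
k=(Z>13)&(Z<40)&(np.hypot(T[...,0]-641,T[...,1]+236)<60)
p=T[k];A=np.c_[p[:,:2]-p[:,:2].mean(0),np.ones(len(p))];print(len(p),p.mean(0),np.linalg.lstsq(A,p[:,2],rcond=None)[0])
fit('plate',d,k,19)
```

```text
[478.6  -3.8 148.9] close 2.55 tilt [0.002 0.001] F [ 0.3 -0.4 -0.8] w 85.4 g 0.0 t 19.4
block rect [477.6  -2.6] [ 60.  116.6] 2.5 circ [477.8  -2.6] 58.7 px [282. 208.]
1031 [ 642.31257464 -235.75470807   19.08425723] [ 3.80920242e-03 -1.26503094e-03  1.90842572e+01]
plate rect [ 642.2 -235.9] [76.4 57.8] 74.9 circ [ 642.5 -236.1] 46.0 px [389. 171.]
```

The plate is flat in the wooden tray (top at 19.1 mm, 76×58 mm, yaw −15°). Next is the block, gripped 9 mm above its underside so that the fingertips clear the ribbed tray's rim.

>>> servo_tool:
  plan:
    - [-0.002,0.004,-0.12,0,0,0,1]
    - [0,0,-0.12,0,0,0,1]
    - [0,0,-0.12,0,0,0,1]
    - [0,0,-0.06,0,0,0,1]
    - [0,0,-0.026,0,0,0,1]
    - [0,0,0,0,0,0,1]
    - [0,0,0,0,0,0,0]
    - [0,0,0,0,0,0,0]
    - [0,0,0,0,0,0,0]
    - [0,0,0,0,0,0,0]
    - [0,0,0,0,0,0,0]

```text
clock: 20.85
position: [479.4, -4.3, 14.8]
ee_rot: [0.721, -0.693, 0.0, -0.0]
contact_force: [-1.2, 0.4, 6.1]
gripper_width: 59.2
grasp_force: 66.8
```

>>> servo_tool:
  plan:
    - [0,0,0.01,0,0,0,0]
    - [0,0,0.02,0,0,0,0]
    - [0,0,0.03,0,0,0,0]
    - [0,0,0.03,0,0,0,0]
    - [0,0,0.03,0,0,0,0]
    - [0,0,0,0,0,0,0]

```text
clock: 21.6
position: [479.8, -4.1, 50.6]
ee_rot: [0.721, -0.693, 0.001, -0.001]
contact_force: [-0.1, -0.2, -3.2]
gripper_width: 59.0
grasp_force: 65.9
```

Fz of −3.2 N fits the block's weight, and it is clear of the nest. Carrying it to the ribbed tray.

>>> servo_tool:
  plan:
    - [0,0,0.12,0,0,0,0]
    - [0,0,0.12,0,0,0,0]
    - [0,0,0.02,0,0,0,0]
    - [0.042,0.063,0,0,0,-0.01,0]
    - [0.083,0.129,0,0,0,-0.009,0]
    - [0.083,0.129,0,0,0,-0.009,0]
    - [0.083,0.129,0,0,0,-0.009,0]
    - [0.083,0.129,0,0,0,-0.009,0]
    - [0.083,0.129,0,0,0,-0.009,0]
    - [0.083,0.129,0,0,0,-0.009,0]
    - [0,0,0,0,0,0,0]
    - [0,0,0,0,0,0,0]

```text
clock: 23.1
position: [639.8, 246.2, 125.1]
ee_rot: [-0.675, 0.738, 0.001, -0.002]
contact_force: [-0.5, 0.3, -2.8]
gripper_width: 58.8
grasp_force: 66.6
```

Run:
```python
from h import *
w=wrist('w7')
```

```text
[639.8 246.2 125.1] close -5.04 tilt [-0.004 -0.002] F [-0.5  0.3 -2.8] w 58.8 g 66.6 t 23.1
```

View pics/w7.png

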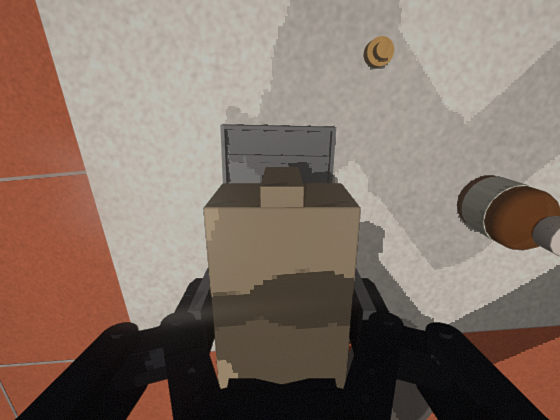

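Run:
```python
from h import *
w=dict(np.load('pics/w7.npz'));P=cloud(w);print(P[250,282],P[320,282])
def c(l,r,z,h):
    a,b=ray(w,*l,z),ray(w,*r,z);e=(b-a)/np.linalg.norm(b-a);n=np.array([-e[1],e[0],0]);n*=np.sign(n[1]);print((a+b)/2+n*h,np.linalg.norm(a-b),np.degrees(np.arctan2(-e[1],-e[0])))
c((222,126),(335,127),12,71.5);c((206,207),(358,207),156,50)
```

```text
[636.74892    215.78509711 158.0711933 ] [639.71490718 249.55864869 156.8197449 ]
[642.12477797 248.29179583  12.        ] 90.03701432564124 -5.568755041851074
[639.69166107 248.58770424 156.        ] 57.97577638102284 -5.146184641236276
```

The block at (282,290) is 2.3 mm short in x of the tray at (279,127). Correcting and lowering.

>>> servo_tool:
  plan:
    - [0.008,0.001,-0.1,0,0,0,0]
    - [0,0,-0.12,0,0,0,0]
    - [0,0,-0.09,0,0,0,0]
    - [0,0,-0.035,0,0,0,0]
    - [0,0,-0.013,0,0,0,0]
    - [0,0,0,0,0,0,0]
    - [0,0,0,0,0,0,0]

```text
clock: 24.02
position: [644.3, 247.5, 21.7]
ee_rot: [-0.675, 0.737, -0.0, 0.001]
contact_force: [-0.4, 0.8, -2.5]
gripper_width: 59.0
grasp_force: 66.6
```

>>> servo_tool:
  plan:
    - [-0.004,0,-0.01,0,0,0,0]
    - [0,0,-0.006,0,0,0,0]
    - [0,0,0,0,0,0,0]
    - [0,0,0,0,0,0,0]

```text
clock: 24.52
position: [642.4, 247.2, 15.4]
ee_rot: [-0.675, 0.737, -0.0, -0.0]
contact_force: [-0.3, -0.7, -2.5]
gripper_width: 59.0
grasp_force: 66.6
```

Still hanging (−2.5 N), with about 1 mm to go. A touch lower, then release and retreat upward.

>>> servo_tool:
  plan:
    - [0,0,-0.004,0,0,0,0]
    - [0,0,0,0,0,0,0]
    - [0,0,0,0,0,0,0.85]
    - [0,0,0,0,0,0,0.9]
    - [0,0,0,0,0,0,0.9]
    - [0,0,0,0,0,0,0.9]
    - [0,0,0.03,0,0,0,0.95]
    - [0,0,0.12,0,0,0,1]
    - [0,0,0.15,0,0,0,1]
    - [0,0,0.15,0,0,0,1]
    - [-0.15,0,0.05,0,0,0,1]
    - [-0.15,-0.15,0,0,0,0,1]
    - [-0.15,-0.15,0,0,0,0,1]
    - [-0.15,-0.15,0,0,0,0,1]
    - [-0.1,-0.1,0,0,0,0,1]
    - [0,0,0,0,0,0,1]
    - [0,0,0,0,0,0,1]

```text
clock: 26.65
position: [435.7, 85.0, 165.3]
ee_rot: [-0.675, 0.737, -0.0, 0.001]
contact_force: [0.7, 0.4, -0.1]
gripper_width: 85.5
grasp_force: 0.0
```

Run:
```python
from h import *
print(*pose(arm.read_state()))
d=snap('top','t9');T=cloud(d);Z=T[...,2]
for n,x,y,r,a,b,z in(('block',642,247,80,38,70,46),('disc',632,-9,45,15,40,21),('plate',641,-236,60,13,40,19),('collar',477,-254,40,27,60,34),('bottle',458,252,40,20,110,60)):
    k=(Z>a)&(Z<b)&(np.hypot(T[...,0]-x,T[...,1]-y)<r);p=T[k];A=np.c_[p[:,:2]-p[:,:2].mean(0),np.ones(len(p))]
    print(np.linalg.lstsq(A,p[:,2],rcond=None)[0].round(3));fit(n,d,k,z)
```

```text
[435.7  85.  165.3] close -5.02 tilt [0.002 0.001] F [ 0.7  0.4 -0.1] w 85.5 g 0.0 t 26.6
[1.3000e-02 2.0000e-03 4.6706e+01]
block rect [641.9 249.7] [117.8  61.4] 84.9 circ [641.4 249.8] 58.9 px [146. 167.]
[2.0000e-03 2.0000e-03 2.1634e+01]
disc rect [633.7  -7.8] [52.  50.7] 0.3 circ [633.6  -8.7] 27.2 px [277. 175.]
[6.0000e-03 0.0000e+00 1.9205e+01]
plate rect [ 642.1 -235.9] [76.4 57.9] 74.9 circ [ 642.5 -236.1] 46.0 px [389. 171.]
[-9.0000e-03  1.0000e-03  3.4137e+01]
collar rect [ 477.4 -253.1] [37.1 39.3] 0.2 circ [ 477.2 -252.9] 20.2 px [402. 252.]
[-1.573 -0.907 57.382]Traceback (most recent call last):
  File "<stdin>", line 6, in <module>
  File "h.py", line 21, in fit
    c=max(cv2.findContours(m,0,1)[0],key=cv2.contourArea)
ValueError: max() iterable argument is empty
```

View pics/t9.png

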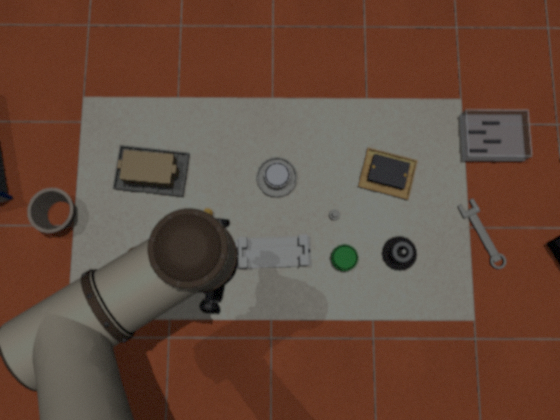

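The top view shows the block at (147,168) in the ribbed tray, the disc at (277,175), the plate at (389,172) and the collar at (402,252), all flat at the right heights. The arm hides the bottle here, so I check it in the scene view and hand in only if it hasn't moved.

Run:
```python
from h import *
a=np.load('pics/scene0.npz')['image'];b=snap('scene','s9')['image']
s=np.s_[100:148,300:332]
diff=np.abs(a[s].astype(int)-b[s]).mean();print('bottle diff',diff)
def cen(i):
    h=cv2.cvtColor(i[s],cv2.COLOR_RGB2GRAY);return h
(sh,r)=cv2.phaseCorrelate(cen(a).astype(np.float32),cen(b).astype(np.float32));print(sh,r)
if np.hypot(*sh)<3: print(arm.job_done())
```

```text
bottle diff 2.949001736111111
(0.030055658854287515, 0.002043160279747269) 0.9998094749947389
the job is handed in; nothing more can be done
None
```

I handed the job in at about 27 s of the 118 s limit: the collar, disc, plate and block are each in their own place, flat and released, and the bottle has not moved (the judge gave no verdict).

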